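# Free the loading cap, hook it out of a test cell and rest it in its dish

### The job

Push the keeper bar aside until it is well clear of the test cell's opening. Then use the lifting hook to take out the loading cap, which lies too deep for fingers: catch its wire bail and lift it out over the rim. Lower it gently into the empty cap dish so that it lies flat inside the rim, then hang the hook back in the fork of its stand. Leave the spray can, the jar, the tin and the other cap where they are.

Things in the scene. Friction and masses are not known exactly. Their poses are not given: they have to be found in the camera images.
- lifting_hook: Lifting hook, 158 mm long, 0.14 kg, hanging upright in its stand. Origin on its axis at the underside of its steel collar (29 mm across, 5 mm thick), z up along the tool. Square wooden grip 20 x 20 mm above the collar, z = 5 to 63 mm, faces along x and y. Below, a 7 mm steel rod on the axis that cranks out to x = +10 mm at z = -44 to -58 mm and ends in a J (see hook_trough).
- hook_trough (a point): Bottom of the inside of the J, where a lifted bar settles: on the hook's axis, 86 mm below its origin. The rod under it ends at z = -93 mm; the nose is on the hook's -x side, its top at z = -75 mm; the J spans x = -15 to +14 mm and is 13 mm wide inside. A bar enters over the nose when the hook moves to its own -x below the bar; then raise the hook.
- loading_cap: Loading cap lying in the test cell: aluminium disc 96 mm across, 10 mm thick, 0.15 to 0.29 kg, z up. Origin at the centre of its underside. A bail of 6 mm steel wire stands on it in the plane of the cap's y and z (x = 0): legs at y = +-24 mm, upright to z = 28 mm, then sloping up to a peak on the axis, top at z = 53 mm. Hung by the peak it hangs level.
- cap_bail (a point): Underside of the peak of the loading cap's bail, on the cap's axis 46 mm above the cap's origin (36 mm clear above the disc). The bail's wire runs along the cap's y here; a hook passes under it along the cap's x, from either side.
- test_cell: Test cell, fixed: round aluminium base 148 mm across, clear barrel 105 mm inside, 113 mm outside, on it an aluminium clamp ring 142 mm across. Origin at the centre of the underside; the open rim is at z = 140 mm, two nuts stand 5 mm above it. The cap lies on a disc at z = 18 mm, on the cell's axis. The keeper bar pivots on the cell's +x side, on an upright axis at x = 64.5 mm, y = 0.
- free_dish: Empty cap dish, fixed: round shallow grey dish, 129 mm across the rim, 16 mm high, flared; the flat floor is at z = 6 mm, 106 mm across; a seated cap lies flat on it. Origin at the centre of the underside.
- full_dish: The other cap dish, the same as the empty one, with the spare cap in it. Origin at the centre of the underside.
- spare_cap: A second cap, the same as the loading cap, lying in the full dish. To be left alone. Origin at the centre of its underside.
- hook_stand: Stand of the lifting hook, fixed: steel foot plate 90 x 70 x 8 mm with a post and an open fork, z up. Origin on the table below the hook's seat. The fork points to the stand's -x: two prongs along x, top at z = 112 mm, 15 mm slot between them, from the post (front at x = 24 mm) to x = -24 mm, where lips 4 mm high turn up (x = -24 to -19 mm).
- fork_seat (a point): Where the lifting hook's origin lies when it hangs: 112 mm above the table on the stand's axis. The collar rests on the prongs between lips and post, the rod in the slot. To take the hook, raise it over the lips and draw it out to the stand's -x; hang it back the other way round. The open lid of a toolbox, 250 mm high, stands 100 mm or more away beyond the stand, on its right.
- spray_can: Tall aerosol can, 66 mm across and 229 mm high, standing on the 24 mm thick aluminium straightedge. To be left alone. Origin at the centre of its underside.
- sample_jar: Small sample jar, 54 mm across and 70 mm high, standing on the table. To be left alone. Origin at the centre of its underside.
- moisture_tin: Round aluminium moisture tin, 62 mm across and 34 mm high, standing near the cell. To be left alone. Origin at the centre of its underside.
- keeper_bar (a joint): Angle (rad) of the flat steel keeper bar (92 x 14 x 6 mm, z = 142 to 148 mm over the table) on the cell's ring. At 0 it lies from its pivot along the cell's -x over the middle of the opening; it grows to 2.0 as the free end swings to the cell's -y and on outward (counterclockwise from above). About 0.6 N on the knob moves it; it stays where left. From 1.2 on it is clear of the bore.
- bar_knob (a point): Top of the small black knob near the free end of the keeper bar, 75 mm from the pivot axis, 165 mm above the table; the knob is 8 to 11 mm thick and stands 17 mm above the bar. Push it sideways.
Things that resemble listed ones, but are neither listed nor needed, are in the scene too. Of the things that look like the hook_stand, the larger one is meant.

How it is judged (in metres and radians):
On the way, in this order (a step that is already met when the one before it is completed fails the run):
1. the keeper bar is swung clear of the opening (value of joint keeper_bar above 1.15 rad), for 0.2 s.
2. the loading cap hangs from the hook, wholly above the rim of the cell, not held by the fingers (z of loading_cap in the frame of test_cell above 0.141 m and contact force between lifting_hook and loading_cap above 0.4 N and contact force between the fingers and loading_cap below 0.2 N), for 0.2 s.
3. the loading cap lies flat in the empty dish (horizontal distance between loading_cap and free_dish below 0.008 m and z of loading_cap in the frame of free_dish below 0.009 m and angle between loading_cap's own z axis and vertical below 0.05 rad), for 0.2 s.
At the end, for the whole second after the job is handed in: The loading cap lies flat and at rest in the dish that was empty (centred within 8 mm, at most 3 mm above its floor, tilt under 3 degrees); the lifting hook hangs upright and at rest in the fork of its stand (within 10 mm sideways, 3 mm in height, tilt under 7 degrees) (all of step 3 and linear speed of each of loading_cap, lifting_hook below 0.02 m/s and horizontal distance between lifting_hook and hook_stand below 0.01 m and z of lifting_hook in the frame of hook_stand between 0.109 and 0.115 m and angle between lifting_hook's own z axis and vertical below 0.12 rad); the robot touches nothing.
It fails at once if the spray can, the jar or the tin is shifted by more than 20 mm (distance of any of spray_can, sample_jar, moisture_tin from where it was at the start of the episode above 0.02 m).
It fails at once if the other cap is shifted by more than 10 mm (distance of spare_cap from where it was at the start of the episode above 0.01 m).
It fails at once if the loading cap is dropped or flung (faster than 0.8 m/s) (linear speed of loading_cap above 0.8 m/s).
It also fails if it takes over 72 s, if anything falls off the work surface, if the arm or the gripper's body presses on something with over 40 N, if the wrist force passes 120 N, or if a joint passes its speed limit or range.

### The arm

A 7-joint arm with a two-finger parallel gripper is mounted at the origin on the work surface; the furniture and walls round the work are solid. World frame = base frame: x ahead of the robot, y to its left, z up, the work surface at z = 0. Lengths are in mm, angles in rad, forces in N, time in s.
With the tool pointing down it reaches from about 400 to 875 mm from the base axis. Payload 4.4 kg.
Tool frame: the origin (TCP) lies where the fingers leave the gripper's body, on its centre line; the fingertips stand 73 mm ahead of it and the grasp point (between the pads) lies 54 mm ahead of it; z points along the fingers, y is the line along which they close (so a half turn about z gives the same grasp; the last joint's range is limited). The gripper opens to 85 mm and grips with 20 to 120 N. Pads are 22 mm wide; open, the fingers measure 114 mm over their backs; the gripper's body (76 mm by 85 mm) begins 54 mm behind the grasp point. The pads swing forward as they close: fully open they stand 13 mm farther back than shut.
Start: joints at [1.205, 0.628, 0.038, 1.517, -0.027, 0.996, -0.02], TCP at [191.989, -621.013, 303.913] pointing down, gripper open.
Joint ranges: [-3.06, 3.06], [-0.37, 2.12], [-1.25, 1.32], [0.18, 2.47], [-1.1, 4.24], [0.23, 1.98], [-2.94, 2.94]. Speed limits (rad/s): [2.57, 2.57, 3.14, 3.14, 3.14, 3.14, 3.14].

### API

Orientations are given as [roll, pitch, yaw] about the fixed x, y, z axes, in that order (R = Rz(yaw) Ry(pitch) Rx(roll)).
In Python, from cell import ctrl gives the robot as it stands.
- The arm moves only by the tool send_rows, never from a script. Its argument "rows" is a list that holds one entry, the list of rows, each a list of 6 numbers: the shift along the tool's x, y, z in cm, then the turn, a rotation vector about the tool's x, y, z in rad. In form: [[[tx, ty, tz, wx, wy, wz], ...]]. A call has 1 to 10 rows; each row is the pose to reach, as a shift and turn from the pose commanded when the call began, along the tool's axes at that moment; what a row does not reach only later rows make up. A row lasts 1/10 s, in which the tool goes at most 50 mm and 8.59 degrees, less where a joint would pass 70% of its speed; a pose out of reach is approached as far as the arm can. A call with a gripper value outside its range is refused whole. "grip" is the closure in counts, from 0 (fully open) to 255 (shut), set as the call begins (left out, the last holds). The fingers move at their own pace and stop on an object; the grip force is fixed at half the most. Time passes only in rows, so rows that repeat a pose let the fingers close. It gives the time, the measured TCP pose, the force, the opening and the grip force at its end, in the units of the state.
- ctrl.read_state(): the state, without advancing time (a new reading comes with each control period).
- ctrl.get_image(name): name is "side" or "top" or "wrist"; returns a dict with "pixels" (420x560x3 uint8, red, green, blue), "fx", "fy", "cx", "cy" (pixels), "extrinsics" (4x4, takes a point from camera to world coordinates); the wrist camera has in their place "mount" (4x4, takes a point from camera to tool coordinates, whose origin is the TCP and whose axes are the flange's). Camera axes: x right, y up, looking along -z (the intrinsics and any distortion apply to the point x, -y, -z); pixel columns grow to the right and rows downward; lengths in mm; the calibration is good to about 2 mm. A picture is of the moment at which its call begins: read the wrist's pose just before it. There is no depth.
- ctrl.finish_job(): hands the job in; it is judged then, once.
The state is a dict: "clock": time; "qpos": joint angles; "qd": joint speeds; "tau": joint torques, N m; "eef_pos": TCP position; "tool_rot": TCP orientation; "force": force on the tool from outside, world axes, zero at the start; "torque": the same for the moment, N m; "width": finger opening in mm; "gripper_force": force on a finger pad.
Only numpy, scipy, OpenCV 4.12 (cv2) and the standard library are available. Lean on these libraries where they do the work, as an engineer would, in place of code of your own. Each camera call takes 0.05 s, during which the arm holds its last target. There are 200 camera calls.

## Working session

There is one attempt and no reset: what is moved stays moved. The work goes in short steps, Python scripts to look and compute and a tool call to move; the robot and the scene stay as the last step left them, time stands still between calls to the robot, and variables do not carry over. Pictures are saved under pics/ and viewed, at most 10 in all, crops included, and the job is handed in when it is done.

Besides the shell and the picture viewer there is one more tool, called after "Call:" as name(argument=value, ...) on one line, values as JSON. send_rows: Moves the arm, as the interface text tells. Its arguments: {"type":"object","properties":{"rows":{"type":"array","items":{"type":"array","items":{"type":"array","items":{"type":"number"}}}},"grip":{"type":"number"}},"required":["rows"]}

```bash
mkdir -p pics; ls
python3 - <<'E'
from cell import ctrl
import cv2,numpy as np
s=ctrl.read_state();print(s)
for n in("side","top","wrist"):
    d=ctrl.get_image(n);cv2.imwrite(f"pics/{n}0.png",d["pixels"][:,:,::-1])
    print(n,d["fx"],d["fy"],d["cx"],d["cy"],[k for k in d],np.round(d.get("extrinsics",d.get("mount")),3).tolist())
E
```

```text
pics
{'clock': 0.0, 'qpos': array([ 1.20515978,  0.62934729,  0.03842696,  1.5183894 , -0.02701697,
        0.99626867, -0.020048  ]), 'qd': array([-7.79293095e-04,  6.35387450e-04,  3.83685590e-04,  1.42755024e-04,
        1.00407736e-03, -4.65708540e-04, -1.83910317e-05]), 'tau': array([-2.23865658e-05, -5.63400149e+01,  1.22621454e+00, -1.93449086e+01,
        1.10334056e-02,  1.05106883e-02, -1.31287544e-05]), 'eef_pos': array([ 191.88257177, -620.51965555,  302.98106674]), 'tool_rot': array([-3.13969727e+00,  2.43956346e-06,  2.99790951e-01]), 'force': array([-0.40947426, -0.21005563,  0.418956  ]), 'torque': array([-0.05212119, -0.04730727,  0.04606383]), 'gripper_force': 0.0, 'width': 85.24811852346033}
side 389.97572999265543 389.97572999265543 281.657876539715 212.08584008683215 ['pixels', 'fx', 'fy', 'cx', 'cy', 'extrinsics'] [[1.0, -0.027, -0.004, 439.899], [0.005, 0.348, -0.938, -978.976], [0.027, 0.937, 0.348, 512.785], [0.0, 0.0, 0.0, 1.0]]
top 493.76764316028317 493.76764316028317 284.42605053547754 220.89629607859075 ['pixels', 'fx', 'fy', 'cx', 'cy', 'extrinsics'] [[-0.016, 0.99, -0.143, 250.062], [-1.0, -0.019, -0.016, 4.254], [-0.018, 0.143, 0.99, 1461.6], [0.0, 0.0, 0.0, 1.0]]
wrist 321.4553050374527 321.4553050374527 275.2059891452547 212.00200245986554 ['pixels', 'fx', 'fy', 'cx', 'cy', 'mount'] [[-0.001, 0.953, 0.304, 79.297], [1.0, 0.001, 0.001, 0.64], [0.001, 0.304, -0.953, -69.051], [0.0, 0.0, 0.0, 1.0]]
```

Run:
```python
import cv2
a=cv2.imread("pics/side0.png");cv2.imwrite("pics/side0b.png",cv2.resize(a,(800,600),interpolation=2))
a=cv2.imread("pics/top0.png");cv2.imwrite("pics/top0b.png",cv2.resize(a,(800,600),interpolation=2))
```

```text
(no output)
```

View pics/top0b.png

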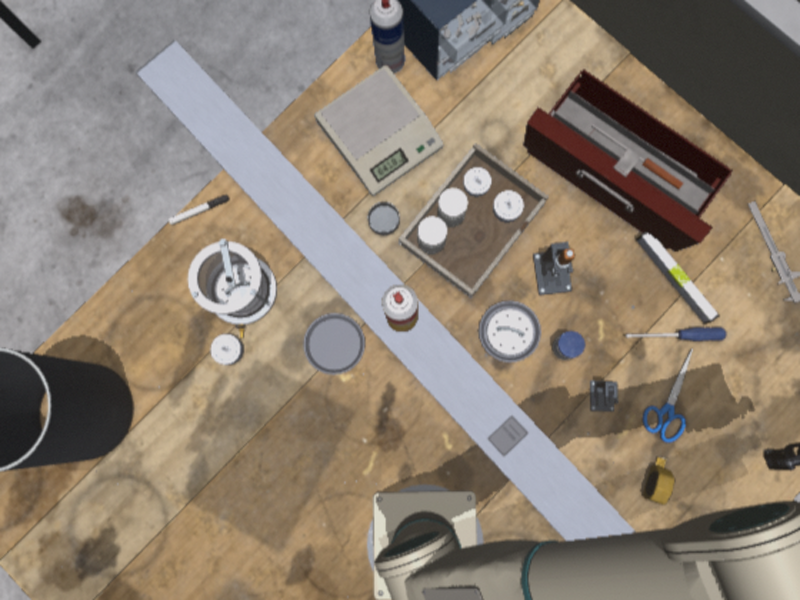

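View pics/side0b.png

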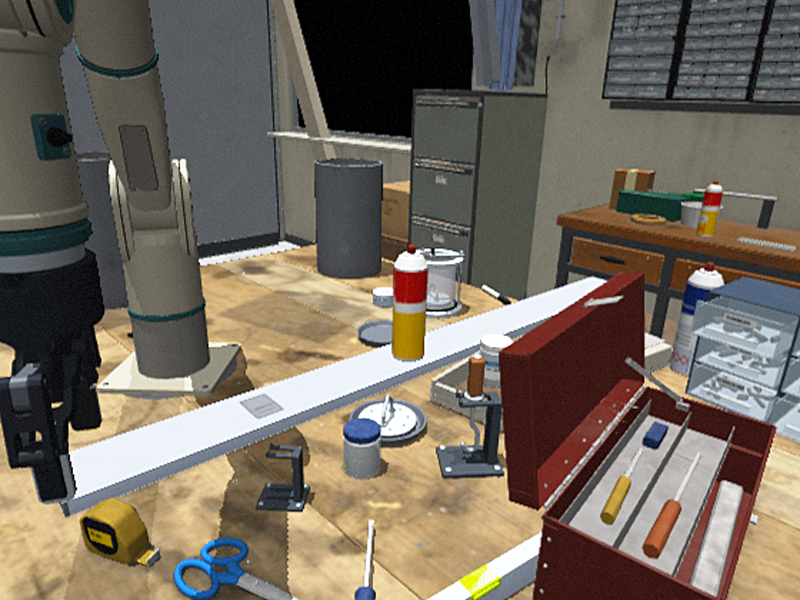

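The top view shows these things (800x600 px):
- Test cell with bar at (228,278), tin (227,349), empty dish (334,344), and full dish (509,331).
- Spray can (400,307) and jar (570,345).
- Hook stand: candidates are (553,268), larger and holding the orange-gripped hook, and (603,395), smaller and empty. I choose (553,268).
- The grey lid at (384,219) is a decoy, not the tin.

```bash
cat > h.py <<'E'
import numpy as np,cv2
from scipy.spatial.transform import Rotation as Rn
from cell import ctrl
def T(s):
    M=np.eye(4);M[:3,:3]=Rn.from_euler('xyz',s["tool_rot"]).as_matrix();M[:3,3]=s["eef_pos"];return M
def cam(n):
    s=ctrl.read_state();d=ctrl.get_image(n)
    E=d["extrinsics"] if n!="wrist" else T(s)@d["mount"]
    return d["pixels"][:,:,::-1].copy(),dict(f=d["fx"],cx=d["cx"],cy=d["cy"],E=np.array(E))
def save(n,c): np.savez(n,**c)
def load(n): return dict(np.load(n))
def ray(c,u,v):
    r=c["E"][:3,:3]@np.array([(u-c["cx"])/c["f"],-(v-c["cy"])/c["f"],-1]);return c["E"][:3,3],r
def onz(c,u,v,z):
    o,r=ray(c,u,v);return o+r*(z-o[2])/r[2]
def proj(c,p):
    q=np.linalg.inv(c["E"])@np.append(p,1);return np.array([c["cx"]-c["f"]*q[0]/q[2],c["cy"]+c["f"]*q[1]/q[2]])
def tri(*l):
    A=np.zeros((3,3));b=np.zeros(3)
    for c,u,v in l:
        o,r=ray(c,u,v);r=r/np.linalg.norm(r);P=np.eye(3)-np.outer(r,r);A+=P;b+=P@o
    return np.linalg.solve(A,b)
def move(s,R,p):
    "shift in tool axes (cm) and rotvec, from state s to grasp-free TCP p with rotation R"
    M=T(s);return np.round(M[:3,:3].T@(np.array(p)-M[:3,3])/10,2),np.round(Rn.from_matrix(M[:3,:3].T@R).as_rotvec(),3)
def down(yaw): return Rn.from_euler('xyz',[np.pi,0,yaw]).as_matrix()
E
python3 - <<'E'
from h import *
t,c=cam("top");save("top.npz",c);k=.7
s,d=cam("side");save("side.npz",d)
for n,u,v,z in[("ring",225,277,140),("base",240,290,0),("tin",227,349,34),("dish",334,344,16),("full",509,331,16),("hooktop",569,254,175),("plate",553,270,8),("jar",570,345,70),("cantop",399,297,250),("smallst",603,395,5),("pivot?",232,300,145),("knob?",225,247,165),("lid1",545,115,250),("lid2",690,240,250)]:
    print(n,onz(c,u*k,v*k,z).round())
print("hook tri",tri((c,569*k,254*k),(d,477*k,358*k)).round())
cv2.imwrite("pics/a.png",np.hstack([cv2.resize(t[150:270,120:220],(500,600),interpolation=2),cv2.resize(t[150:230,360:420],(300,400),interpolation=2)] if 0 else [cv2.resize(t[155:275,120:200],(400,600),interpolation=2),cv2.resize(t[150:270,350:430],(400,600),interpolation=2)]))
E
```

```text
ring [523. 372. 140.]
base [523. 378.   0.]
tin [395. 394.  34.]
dish [403. 178.  16.]
full [ 423. -183.   16.]
hooktop [ 546. -279.  175.]
plate [ 551. -281.    8.]
jar [ 387. -295.   70.]
cantop [459.  36. 250.]
smallst [ 289. -372.    5.]
pivot? [477. 356. 145.]
knob? [576. 366. 165.]
lid1 [ 786. -232.  250.]
lid2 [ 550. -475.  250.]
hook tri [ 548. -280.  175.]
```

View pics/a.png

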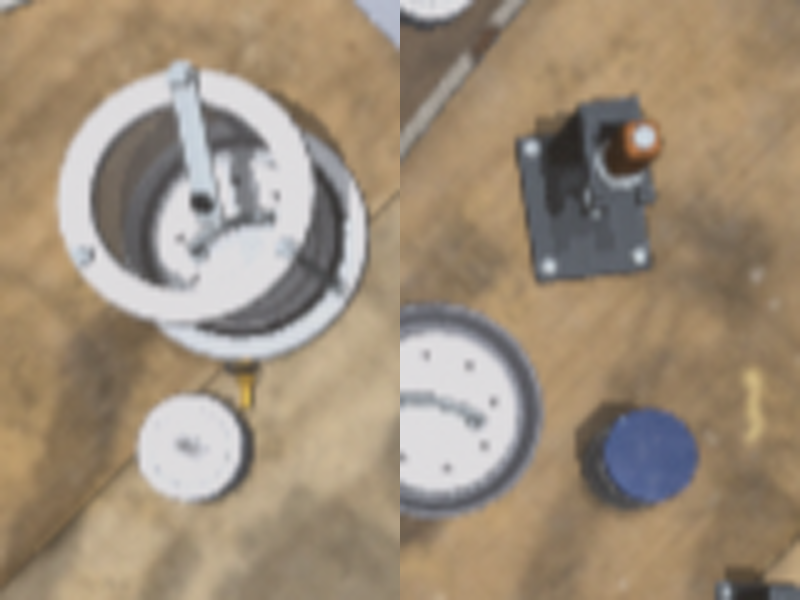

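Call:
send_rows(rows=[[[39.5,-23.4,-7.7,0,0,0.2],[39.5,-23.4,-7.7,0,0,0.2],[39.5,-23.4,-7.7,0,0,0.2],[39.5,-23.4,-7.7,0,0,0.2],[39.5,-23.4,-7.7,0,0,0.2],[39.5,-23.4,-7.7,0,0,0.2],[39.5,-23.4,-7.7,0,0,0.2],[39.5,-23.4,-7.7,0,0,0.2],[39.5,-23.4,-7.7,0,0,0.2],[39.5,-23.4,-7.7,0,0,0.2]]])

```text
clock: 1.25
eef_pos: [504.7, -274.9, 381.7]
tool_rot: [-3.139, -0.004, 0.109]
force: [-0.4, -0.1, 0.5]
width: 85.2
gripper_force: 0.0
```

Run:
```python
from h import *
t=load("top.npz");f=lambda u,v:(120+u/5,155+v/5)
P=onz(t,*f(180,72),150);K=onz(t,*f(203,200),165);C=onz(t,*f(186,196),140)
print(P,K,C,np.linalg.norm(P-K),np.linalg.norm(P[:2]-C[:2]))
s=ctrl.read_state();print(s["clock"],s["eef_pos"],s["tool_rot"],s["force"])
i,c=cam("wrist");save("w1.npz",c);cv2.imwrite("pics/w1.png",cv2.resize(i,(800,600),interpolation=2))
```

```text
[589.28368393 374.64070389 150.        ] [514.54174158 356.50708343 165.        ] [522.06164736 372.70020512 140.        ] 78.35933982211807 67.25003892899954
1.25 [ 504.70217405 -274.92482151  381.74464002] [-3.13928653 -0.0042011   0.10850301] [-0.41605197 -0.08383588  0.52256452]
```

View pics/w1.png

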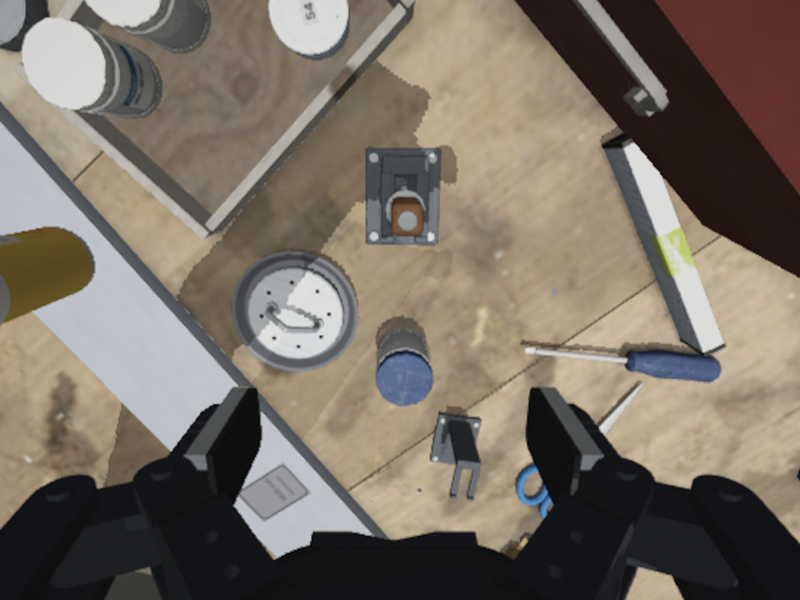

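The wrist view shows the large stand, with its plate corners at (374,157), (434,157), (374,238), (434,237) and the hook's grip top at (407,219). The plate is square to the tool. The small empty stand at (458,450) is the decoy.

Run:
```python
from h import *
w=load("w1.npz");k=.7
g=[onz(w,u*k,v*k,8) for u,v in[(374,157),(434,157),(434,237.5),(374,238)]]
print(np.round(g),np.mean(g,0));
for a,b in((3,0),(2,1)): d=g[a]-g[b];d=g[b]-g[a];print(np.arctan2(d[1],d[0]),np.linalg.norm(d))
d=g[1]-g[0];print(np.arctan2(d[1],d[0])+np.pi/2,np.linalg.norm(d))
print("grip top",onz(w,407*k,219*k,175),"tri",tri((w,407*k,219*k),(load("side.npz"),477*k,358*k)))
s=cv2.imread("pics/side0.png");t=cv2.imread("pics/top0.png")
cv2.imwrite("pics/b.png",np.hstack([cv2.resize(s[220:340,290:370],(400,600),interpolation=2),cv2.resize(s[160:240,255:335],(400,400),interpolation=2)if 0 else cv2.resize(s[165:255,275:335],(400,600),interpolation=2)]))
```

```text
[[ 583. -248.    8.]
 [ 588. -303.    8.]
 [ 515. -313.    8.]
 [ 508. -255.    8.]] [ 548.44326839 -279.64773185    8.        ]
0.09502244940826785 74.78703588935852
0.13424041692739783 74.29392487659264
0.10753767256510605 55.17324378478283
grip top [ 549.88133333 -277.98080202  175.        ] tri [ 549.46596999 -277.94396825  174.26883904]
```

View pics/b.png

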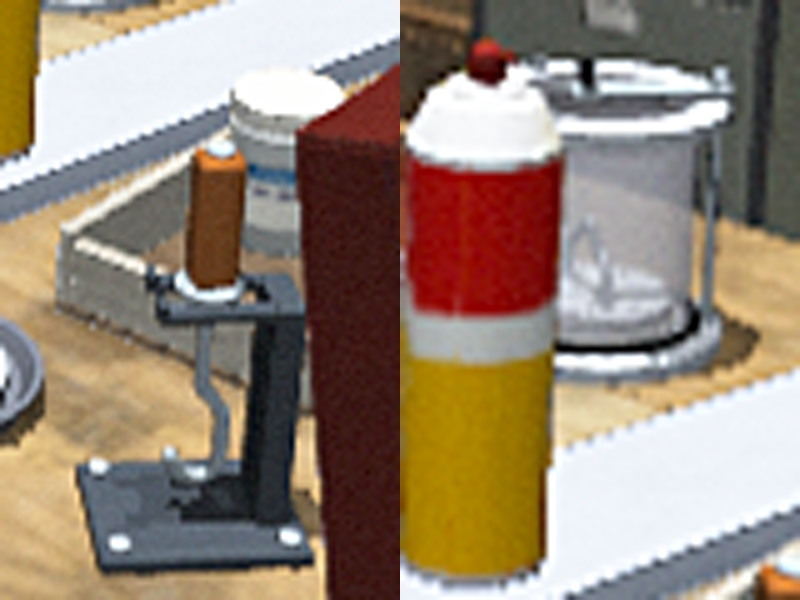

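The crop shows the rod cranking toward the post (+x), with the nose on the -x side. So hook x equals stand x, at a yaw of about 0.11. Next I go above the cell with the fingers shut.

Call:
send_rows(rows=[[[3.75,-32.1,-3.8,0,0,0],[3.75,-32.1,-3.8,0,0,0],[3.75,-32.1,-3.8,0,0,0],[3.75,-32.1,-3.8,0,0,0],[3.75,-32.1,-3.8,0,0,0],[3.75,-32.1,-3.8,0,0,0],[3.75,-32.1,-3.8,0,0,0]]], grip=255)

```text
clock: 2.0
eef_pos: [505.1, 45.8, 419.3]
tool_rot: [-3.14, -0.001, 0.104]
force: [0.8, -0.7, -0.6]
width: -0.1
gripper_force: 0.0
```

Call:
send_rows(rows=[[[3.75,-32.1,0,0,0,0],[3.75,-32.1,0,0,0,0],[3.75,-32.1,0,0,0,0],[3.75,-32.1,0,0,0,0],[3.75,-32.1,0,0,0,0],[3.75,-32.1,0,0,0,0],[3.75,-32.1,0,0,0,0],[3.75,-32.1,0,0,0,0],[3.75,-32.1,0,0,0,0]]])

```text
clock: 2.9
eef_pos: [511.6, 363.9, 418.2]
tool_rot: [3.139, 0.001, 0.099]
force: [-0.0, 0.4, -0.2]
width: 0.1
gripper_force: 0.0
```

Run:
```python
from h import *
s=ctrl.read_state();print(s["clock"],s["eef_pos"],s["tool_rot"],s["force"],s["qpos"])
i,c=cam("wrist");save("w2.npz",c);cv2.imwrite("pics/w2.png",cv2.resize(i,(800,600),interpolation=2))
```

```text
2.9 [511.57718918 363.90916941 418.17224117] [3.13925435e+00 6.05740799e-04 9.86654690e-02] [-0.02874676  0.3538505  -0.23725723] [-0.59337591  0.50316862 -0.11697665  1.41718035  0.0615135   1.22655606
 -2.18897983]
```

View pics/w2.png

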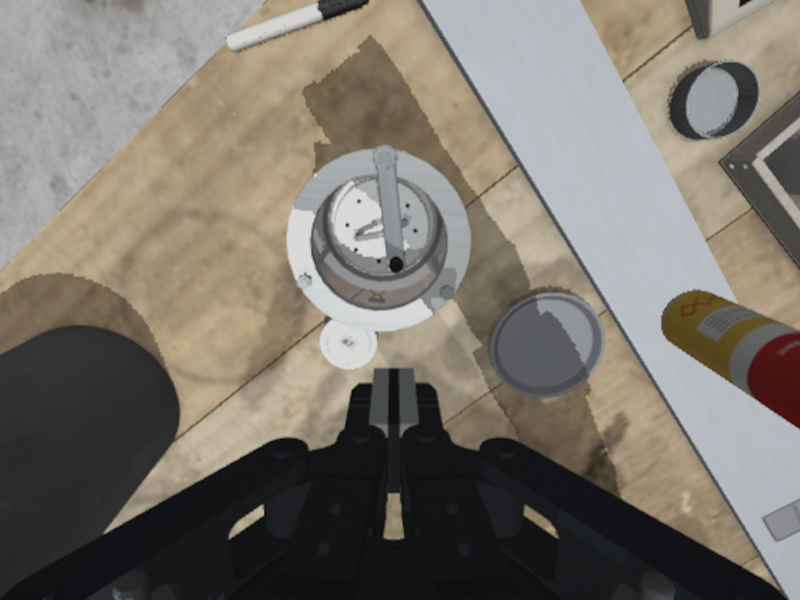

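The wrist view shows the knob at (397,264), the pivot at (385,155) and ring edges at x 287–471, y 149–330. The bail is partly under the bar, at about (358,235) to (412,222). The empty dish rim is centred at (547,343).

Run:
```python
from h import *
w=load("w2.npz");t=load("top.npz");k=.7
K=onz(w,397*k,264*k,165);P=onz(w,385*k,155*k,150);print("K",K,"P",P,np.linalg.norm((P-K)[:2]))
print("ring",[onz(w,u*k,v*k,140).round(1) for u,v in((287,240),(471,240),(379,149),(379,330),(305,279),(449,291))])
print("knob tri",tri((w,397*k,264*k),(t,160.6,195)))
print("dish",[onz(w,u*k,v*k,16).round(1) for u,v in((490,345),(605,342),(547,290),(547,397))])
b=[onz(w,u*k,v*k,z) for u,v,z in((358,235,46),(412,222,46))];print("bail",b)
i=cv2.imread("pics/w2.png")[140:340,280:600];
```

```text
K [517.46290415 361.05245328 165.        ] P [590.72568742 376.70370182 150.        ] 74.91593283680379
ring [array([522.2, 445.3, 140. ]), array([535.8, 306.1, 140. ]), array([594.4, 381.5, 140. ]), array([456.1, 369.3, 140. ]), array([492.9, 430.5, 140. ]), array([494.1, 317.3, 140. ])]
knob tri [515.91525039 359.92682777 155.53418114]
dish [array([402.2, 244.2,  16. ]), array([418.1, 117.9,  16. ]), array([470.9, 193.8,  16. ]), array([344.3, 168.2,  16. ])]
bail [array([515.19147375, 397.40197382,  46.        ]), array([532.62104696, 347.01032349,  46.        ])]
```

Run:
```python
from h import *
s=ctrl.read_state();print(s["clock"],s["eef_pos"],s["tool_rot"])
P=np.array([590,375.5]);R=down(.1)
pts=[P+75*np.array([np.cos(np.pi+.01+a),np.sin(np.pi+.01+a)]) for a in np.arange(-.25,1.41,.15)]
print(pts[0],pts[-1]);print(move(s,R,[*pts[0],226]))
for p in pts:print(np.round(R.T@np.append(p-pts[0],0)/10,1)[:2])
```

```text
2.95 [511.91021338 363.08364196 418.50659709] [3.13925036e+00 1.37304439e-04 9.70519609e-02]
[517.14965189 393.32769698] [577.99217663 301.46749242]
(array([ 0.82, -3.  , 19.24]), array([ 0.002,  0.   , -0.003]))
[0. 0.]
[-0.3  1.1]
[-0.4  2.2]
[-0.4  3.3]
[-0.2  4.4]
[0.2 5.5]
[0.7 6.5]
[1.4 7.4]
[2.2 8.2]
[3.1 8.9]
[4.1 9.4]
[5.1 9.7]
```

Call:
send_rows(rows=[[[0.8,-3.0,8,0,0,0],[0.8,-3.0,12,0,0,0],[0.8,-3.0,16,0,0,0],[0.8,-3.0,18,0,0,0],[0.8,-3.0,19.2,0,0,0],[0.8,-3.0,19.2,0,0,0],[0.8,-3.0,19.2,0,0,0]]])

```text
clock: 3.65
eef_pos: [517.4, 395.8, 229.0]
tool_rot: [-3.14, -0.003, 0.098]
force: [0.1, 1.4, 0.6]
width: 0.2
gripper_force: 0.0
```

Call:
send_rows(rows=[[[-0.3,1.1,0,0,0,0],[-0.4,2.2,0,0,0,0],[-0.4,3.3,0,0,0,0],[-0.2,4.4,0,0,0,0],[0.2,5.5,0,0,0,0],[0.7,6.5,0,0,0,0],[1.4,7.4,0,0,0,0],[2.2,8.2,0,0,0,0],[3.1,8.9,0,0,0,0],[4.1,9.4,0,0,0,0]]])

```text
clock: 4.65
eef_pos: [566.8, 305.7, 226.7]
tool_rot: [3.141, 0.001, 0.099]
force: [-0.7, 0.1, -0.4]
width: -0.1
gripper_force: 0.3
```

Call:
send_rows(rows=[[[0.5,0.2,0,0,0,0],[1.0,0.3,0,0,0,0],[1.0,0.3,0,0,0,0],[1.0,0.3,0,0,0,0],[0.5,0.0,0,0,0,0],[0.5,0.0,-5,0,0,0],[-3.0,-5.0,-10,0,0,0],[-7,-8,-14,0,0,0],[-8,-9,-19,0,0,0],[-8,-9,-19,0,0,0]]])

```text
clock: 5.65
eef_pos: [474.7, 390.5, 419.5]
tool_rot: [-3.14, -0.001, 0.103]
force: [0.0, 1.2, -0.1]
width: -0.1
gripper_force: 0.0
```

Run:
```python
from h import *
s=ctrl.read_state();print(s["clock"],s["eef_pos"],s["tool_rot"],s["force"],s["qpos"])
i,c=cam("wrist");save("w3.npz",c);cv2.imwrite("pics/w3.png",cv2.resize(i[60:300,150:470],(800,600),interpolation=2))
```

```text
5.65 [474.68461352 390.47818935 419.50900933] [-3.13965013e+00 -6.94383133e-04  1.03410734e-01] [ 0.02938843  1.17972355 -0.10251851] [-0.64771456  0.47930829 -0.13877999  1.45576395  0.06708069  1.20945654
 -2.26204411]
```

View pics/w3.png

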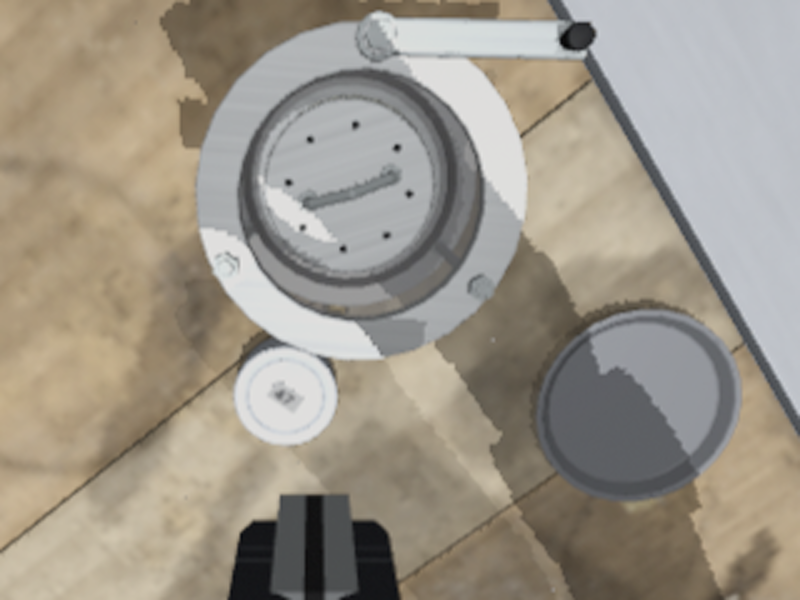

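The bar is now swung clear, at about 1.5 rad. In the crop the cap's bail runs from (309,203) to (391,175), the disc edges are x 265–435, y 95–277, the nuts are at (226,263) and (481,287), and the dish rim spans x 537–741, y 307–502.

Run:
```python
from h import *
from scipy.optimize import least_squares
w=load("w3.npz");f=lambda u,v:(150+u/2.5,60+v/2.5)
n=[onz(w,*f(u,v),z) for u,v,z in((226,263,145),(481,287,145),(377,35,149))];print("nuts,pivot",np.round(n,1))
m=(n[0]+n[1])/2;d=n[0]-n[1];x=np.array([d[1],-d[0]])/np.hypot(*d[:2]);print("yaw",np.arctan2(x[1],x[0]),"centre",m[:2]+x*32.25)
def circ(e,z,r):
    # fit centre so that projected circle's extents match e (umin,umax,vmin,vmax)
    a=np.linspace(0,2*np.pi,180)
    def g(p):
        q=np.array([proj(w,[p[0]+p[2]*np.cos(t),p[1]+p[2]*np.sin(t),z]) for t in a]);q=(q-[150,60])*2.5
        return np.array([q[:,0].min(),q[:,0].max(),q[:,1].min(),q[:,1].max()])-e
    s=least_squares(g,[500,300,r]);return s.x,np.round(s.fun,1)
print("ring",circ((197,527,18,360),140,71));print("cap",circ((265,435,95,277),28,48));print("dish",circ((537,741,307,502),16,64.5))
b=[onz(w,*f(u,v),46) for u,v in((309,203),(391,175))];d=b[0]-b[1];print("bail",np.round(b,1),np.linalg.norm(d),"y-yaw",np.arctan2(d[1],d[0]),"mid",(b[0]+b[1])/2)
```

```text
nuts,pivot [[493.2 430.4 145. ]
 [494.1 319.9 145. ]
 [589.  377.6 149. ]]
yaw 0.00846420445027597 centre [525.92263989 375.41296997]
ring (array([525.22182644, 375.35345412,  70.42155476]), array([-1.1,  1.1,  1. , -1.2]))
cap (array([521.23676115, 375.2720418 ,  48.56590958]), array([-1.9,  1.9,  1.8, -1.9]))
dish (array([406.30107788, 180.23269676,  63.67891145]), array([-1.1,  1.1,  1.1, -1.2]))
bail [[512.8 397.3  46. ]
 [531.9 355.2  46. ]] 46.24340618362679 y-yaw 1.9964277012657408 mid [522.38744231 376.24087386  46.        ]
```

Call:
send_rows(rows=[[[0.3,33.6,0,0,0,0],[0.3,33.6,0,0,0,0],[0.3,33.6,0,0,0,0],[0.3,33.6,0,0,0,0],[0.3,33.6,0,0,0,0],[0.3,33.6,0,0,0,0],[0.3,33.6,0,0,0,0],[0.3,33.6,0,0,0,0]]], grip=0)

```text
clock: 6.5
eef_pos: [513.9, 48.0, 417.0]
tool_rot: [3.138, -0.0, 0.09]
force: [0.2, -0.3, -0.1]
width: 85.5
gripper_force: 0.0
```

Call:
send_rows(rows=[[[0.3,33.6,0,0,0,0],[0.3,33.6,0,0,0,0],[0.3,33.6,0,0,0,0],[0.3,33.6,0,0,0,0],[0.3,33.6,0,0,0,0],[0.3,33.6,0,0,0,0],[0.3,33.6,0,0,0,0],[0.3,33.6,0,0,0,0],[0.3,33.6,0,0,0,0],[0.3,33.6,0,0,0,0]]])

```text
clock: 7.5
eef_pos: [551.0, -277.4, 416.8]
tool_rot: [-3.14, -0.0, 0.103]
force: [-0.0, 0.1, -0.4]
width: 85.1
gripper_force: 0.0
```

Run:
```python
from h import *
s=ctrl.read_state();print(s["clock"],s["eef_pos"],s["tool_rot"],s["force"],s["qpos"],s["width"])
print(move(s,down(.11),[549.5,-278,208]))
```

```text
7.5 [ 550.97216663 -277.40300701  416.80062918] [-3.13990442e+00 -3.53496234e-04  1.02675707e-01] [-0.04298602  0.10564787 -0.44185309] [ 0.39617694  0.48342112  0.04142609  1.4557346  -0.02237649  1.20343164
 -1.02721075] 85.10687598495261
(array([-0.16,  0.08, 20.88]), array([-0.002, -0.   , -0.007]))
```

Descending around the grip and closing.

Call:
send_rows(rows=[[[-0.15,0.1,5,0,0,0],[-0.15,0.1,10,0,0,0],[-0.15,0.1,14,0,0,0],[-0.15,0.1,17,0,0,0],[-0.15,0.1,19,0,0,0],[-0.15,0.1,20.3,0,0,0],[-0.15,0.1,20.9,0,0,0],[-0.15,0.1,20.9,0,0,0]]])

```text
clock: 8.3
eef_pos: [549.4, -280.1, 208.0]
tool_rot: [-3.141, -0.0, 0.101]
force: [-0.0, 0.7, 0.3]
width: 85.0
gripper_force: 0.0
```

Call:
send_rows(rows=[[[0,0,0,0,0,0],[0,0,0,0,0,0],[0,0,0,0,0,0],[0,0,0,0,0,0],[0,0,0,0,0,0],[0,0,0,0,0,0],[0,0,0,0,0,0]]], grip=255)

```text
clock: 9.0
eef_pos: [549.2, -280.9, 208.3]
tool_rot: [-3.142, -0.0, 0.1]
force: [-0.4, 0.7, 3.4]
width: 19.4
gripper_force: 61.1
```

Call:
send_rows(rows=[[[0,0,-0.6,0,0,0],[0,0,-1.2,0,0,0],[0,0,-1.4,0,0,0],[-1.5,0,-1.4,0,0,0],[-3.5,0,-1.4,0,0,0],[-5.5,0,-1.4,0,0,0],[-6,0,-3,0,0,0],[-6,0,-8,0,0,0],[-6,0,-13,0,0,0],[-6,0,-18,0,0,0]]])

```text
clock: 10.0
eef_pos: [489.8, -286.7, 391.4]
tool_rot: [3.141, -0.002, 0.1]
force: [1.4, 0.1, -1.7]
width: 19.4
gripper_force: 60.5
```

Call:
send_rows(rows=[[[0,0,-5,0,0,0],[0,0,-5,0,0,0],[0,0,-5,0,0,0]]])

```text
clock: 10.3
eef_pos: [490.0, -286.8, 440.3]
tool_rot: [3.139, -0.004, 0.1]
force: [0.2, 0.1, -1.6]
width: 19.5
gripper_force: 60.6
```

Run:
```python
from h import *
import time
s=ctrl.read_state();print(s["clock"],s["eef_pos"],s["tool_rot"],s["force"],s["torque"],s["width"])
p=np.array([523,375.7]);R=down(.426);q=p+26*R[:2,0]
print(q,move(s,R,[*q,440]),R[:,0])
i,c=cam("wrist");save("w4.npz",c)
j,d=cam("side")
cv2.imwrite("pics/w4.png",np.hstack([cv2.resize(i[210:330,200:360],(400,300),interpolation=2),cv2.resize(j[120:270,260:400],(400,430),interpolation=2)[:300]]) if 0 else cv2.resize(j[60:240,230:430],(660,594),interpolation=2))
```

```text
10.3 [ 489.98817048 -286.83018322  440.28839937] [ 3.13932087 -0.00398796  0.10022361] [ 0.1575709   0.14260494 -1.62840618] [0.04077261 0.05376502 0.01953082] 19.46428415088296
[546.67627487 386.44402197] (array([ 12.38, -66.42,  -0.07]), array([ 0.003, -0.004, -0.326])) [9.10625957e-01 4.13231614e-01 3.08148791e-33]
```

View pics/w4.png

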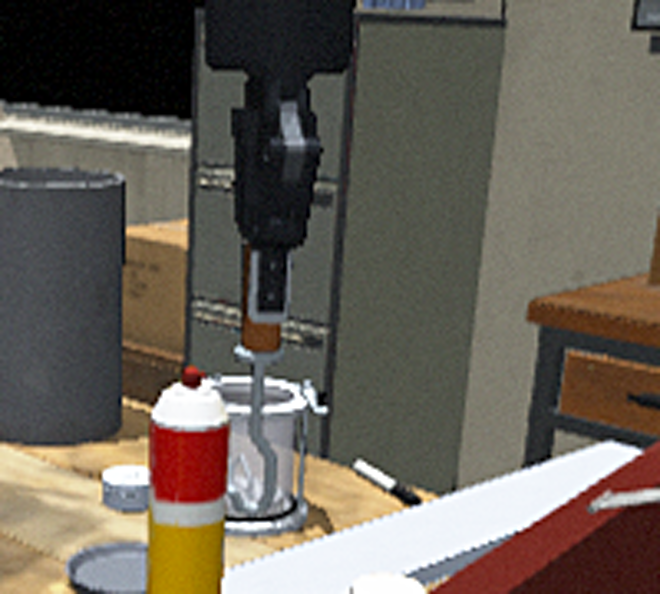

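The side view shows the hook upright in the grip. The collar is at crop (260,352) and the J bottom at about (250,512), with the nose to the left.

Run:
```python
from h import *
d=load("side.npz")
for n,u,v in(("collar",260,352),("gripL",243,330),("gripR",281,330),("rod top",260,390),("Jbottom",250,513),("finger L",248,250),("fingerR",303,250),("padL",250,310),("padR",292,310)):
    o,r=ray(d,230+u/3.3,60+v/3.3);print(n,(o+r*(-286.8-o[1])/r[1]).round(1))
```

```text
collar [ 489.9 -286.8  345.5]
gripL [ 480.  -286.8  357.5]
gripR [ 500.7 -286.8  358.1]
rod top [ 491.  -286.8  323.9]
Jbottom [ 489.  -286.8  250.8]
finger L [ 480.6 -286.8  401. ]
fingerR [ 510.  -286.8  401.8]
padL [ 483.2 -286.8  368.7]
padR [ 506.  -286.8  369.3]
```

Call:
send_rows(rows=[[[0,-2,-3,0,0,0],[8,-33.2,-3,0,0,-0.16],[8,-33.2,-3,0,0,-0.16],[8,-33.2,-3,0,0,-0.16],[8,-33.2,-3,0,0,-0.16],[8,-33.2,-3,0,0,-0.16],[8,-33.2,-3,0,0,-0.16],[8,-33.2,-3,0,0,-0.16],[8,-33.2,-3,0,0,-0.16]]])

```text
clock: 11.3
eef_pos: [535.3, 56.6, 466.0]
tool_rot: [-3.138, 0.003, 0.268]
force: [-0.1, 0.1, -1.3]
width: 19.3
gripper_force: 60.6
```

Run:
```python
from h import *
s=ctrl.read_state();print(s["clock"],s["eef_pos"],s["tool_rot"],s["force"],s["width"])
print(move(s,down(.426),[546.7,386.4,440]))
```

```text
11.3 [535.34031652  56.55278917 465.96639781] [-3.13825343e+00  3.13436271e-03  2.68082226e-01] [-0.11493046  0.1448222  -1.29974101] 19.273905110222262
(array([  9.84, -31.5 ,   2.67]), array([-0.004,  0.003, -0.158]))
```

Call:
send_rows(rows=[[[9.8,-31.5,2.7,0,0,-0.16],[9.8,-31.5,2.7,0,0,-0.16],[9.8,-31.5,2.7,0,0,-0.16],[9.8,-31.5,2.7,0,0,-0.16],[9.8,-31.5,2.7,0,0,-0.16],[9.8,-31.5,2.7,0,0,-0.16],[9.8,-31.5,2.7,0,0,-0.16],[9.8,-31.5,2.7,0,0,-0.16],[9.8,-31.5,2.7,0,0,-0.16],[9.8,-31.5,2.7,0,0,-0.16]]])

```text
clock: 12.3
eef_pos: [550.7, 378.5, 440.1]
tool_rot: [3.139, 0.002, 0.417]
force: [-0.6, -0.7, -2.2]
width: 19.7
gripper_force: 60.7
```

Run:
```python
from h import *
s=ctrl.read_state();print(s["clock"],s["eef_pos"],s["tool_rot"],s["force"],s["qpos"])
print(move(s,down(.426),[546.7,386.4,226]))
i,c=cam("wrist");save("w5.npz",c);cv2.imwrite("pics/w5.png",cv2.resize(i[70:310,120:440],(800,600),interpolation=2))
```

```text
12.3 [550.68262519 378.46796336 440.1177937 ] [3.13919832e+00 1.53199752e-03 4.16716120e-01] [-0.58142351 -0.69582059 -2.18167159] [-0.52676528  0.56722466 -0.21845375  1.24961713  0.12181323  1.33943758
 -1.89425044]
(array([-1.000e-02, -9.400e-01,  2.141e+01]), array([ 0.002,  0.002, -0.009]))
```

View pics/w5.png

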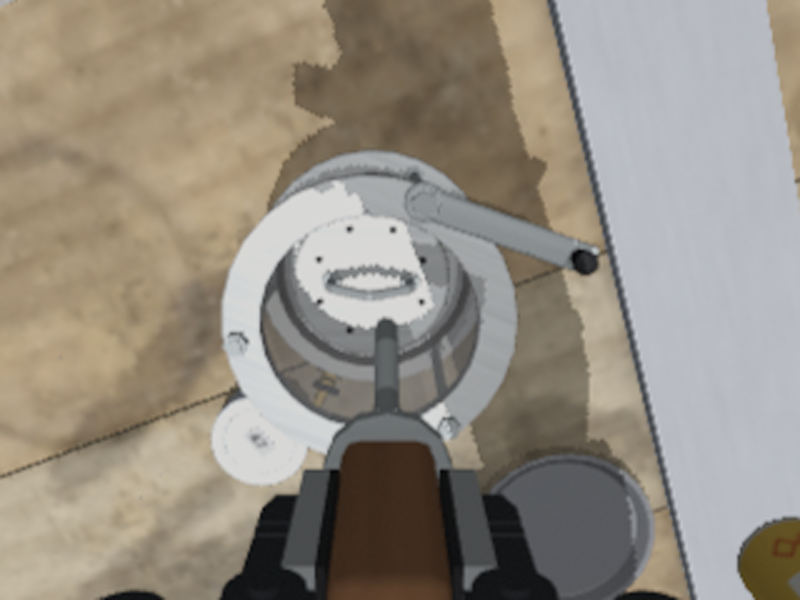

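Aligned: the bail lies level in the crop, legs at (332,283) and (409,283), peak at about (371,291), and the hook's rod is at (387,325–405).

Run:
```python
from h import *
w=load("w5.npz");f=lambda u,v:(120+u/2.5,70+v/2.5)
L,M,Pk=[onz(w,*f(u,v),z) for u,v,z in((332,283,46),(409,283,46),(371,291,69))]
print(L,M,(L+M)/2,Pk,np.linalg.norm(L-M));d=L-M;print(np.arctan2(d[1],d[0])-np.pi/2)
s=ctrl.read_state();print(s["eef_pos"],s["tool_rot"])
R=down(.417)
for p in((L+M)/2,Pk):print("from TCP, tool x,y mm:",(R.T@(p-s["eef_pos"]))[:2])
```

```text
[515.26932658 397.35518421  46.        ] [533.544726   355.91696515  46.        ] [524.40702629 376.63607468  46.        ] [525.23868056 376.21606787  69.        ] 45.289250631399526
0.4153674958207243
[550.66164747 378.50390768 440.61402976] [3.13967011e+00 7.76148633e-04 4.16553830e-01]
from TCP, tool x,y mm: [-24.76132161  -8.92585488]
from TCP, tool x,y mm: [-24.17104426  -8.20500317]
```

Call:
send_rows(rows=[[[0.1,-0.85,0,0,0,0],[0.1,-0.85,4,0,0,0],[0.1,-0.85,8,0,0,0],[0.1,-0.85,11,0,0,0],[0.1,-0.85,14,0,0,0],[0.1,-0.85,16.5,0,0,0],[0.1,-0.85,18.5,0,0,0],[0.1,-0.85,20.3,0,0,0],[0.1,-0.85,21.3,0,0,0],[0.1,-0.85,21.4,0,0,0]]])

```text
clock: 13.35
eef_pos: [546.7, 388.6, 225.9]
tool_rot: [3.141, 0.002, 0.419]
force: [-0.2, -0.4, -0.7]
width: 19.2
gripper_force: 60.6
```

Run:
```python
from h import *
s=ctrl.read_state();print(s["clock"],s["eef_pos"],s["tool_rot"],s["force"],s["width"])
R=down(s["tool_rot"][2]);print((R.T@(np.array([524.5,376.2,226])-s["eef_pos"])))
```

```text
13.35 [546.74785067 388.55971776 225.86508002] [3.14105396e+00 2.07507354e-03 4.19273579e-01] [-0.21021336 -0.38417505 -0.70100176] 19.170459049144068
[-25.35245572   2.23214506  -0.13491998]
```

Call:
send_rows(rows=[[[-0.5,0.15,0,0,0,0],[-1.0,0.15,0,0,0,0],[-1.5,0.15,0,0,0,0],[-2.0,0.15,0,0,0,0],[-2.5,0.15,0,0,0,0],[-2.5,0.15,0,0,0,0],[-2.5,0.15,-0.5,0,0,0],[-2.5,0.15,-1.0,0,0,0],[-2.5,0.15,-1.5,0,0,0],[-2.5,0.15,-2.0,0,0,0]]])

```text
clock: 14.35
eef_pos: [524.9, 377.5, 247.2]
tool_rot: [3.141, 0.0, 0.42]
force: [0.5, -1.3, -3.5]
width: 19.4
gripper_force: 60.2
```

Call:
send_rows(rows=[[[0,0,-0.5,0,0,0],[0,0,-1.0,0,0,0],[0,0,-1.5,0,0,0],[0,0,-2.0,0,0,0],[0,0,-2.0,0,0,0]]])

```text
clock: 14.85
eef_pos: [525.2, 377.9, 267.8]
tool_rot: [-3.141, -0.001, 0.42]
force: [-0.1, 0.6, -3.6]
width: 19.6
gripper_force: 60.2
```

Call:
send_rows(rows=[[[0,0,-1,0,0,0],[0,0,-2.5,0,0,0],[0,0,-4,0,0,0],[0,0,-5.5,0,0,0],[0,0,-7,0,0,0],[0,0,-8.5,0,0,0],[0,0,-10,0,0,0],[0,0,-11.5,0,0,0],[0,0,-12.7,0,0,0],[0,0,-13.4,0,0,0]]])

```text
clock: 15.85
eef_pos: [525.0, 377.8, 402.4]
tool_rot: [-3.141, -0.002, 0.42]
force: [0.5, 0.0, -4.4]
width: 19.5
gripper_force: 60.2
```

Call:
send_rows(rows=[[[0,0,0,0,0,0],[0,0,0,0,0,0],[0,0,0,0,0,0],[0,0,0,0,0,0],[0,0,0,0,0,0]]])

```text
clock: 16.35
eef_pos: [524.8, 377.5, 400.4]
tool_rot: [3.141, 0.001, 0.42]
force: [0.3, -0.8, -4.4]
width: 19.4
gripper_force: 60.3
```

Run:
```python
from h import *
s=ctrl.read_state();print(s["clock"],s["eef_pos"],s["tool_rot"],s["force"],s["width"])
R=down(s["tool_rot"][2]);print((R.T@(np.array([405.8,180,400])-s["eef_pos"]))/10)
i,c=cam("side");d=load("side.npz");cv2.imwrite("pics/s6.png",cv2.resize(i[100:220,230:390],(800,600),interpolation=2))
```

```text
16.35 [524.79222242 377.51698306 400.38485761] [3.14137329e+00 9.04617439e-04 4.19843276e-01] [ 0.31078887 -0.75164564 -4.37485152] 19.3601400793617
[-18.91694334  13.18598993   0.03848576]
```

View pics/s6.png

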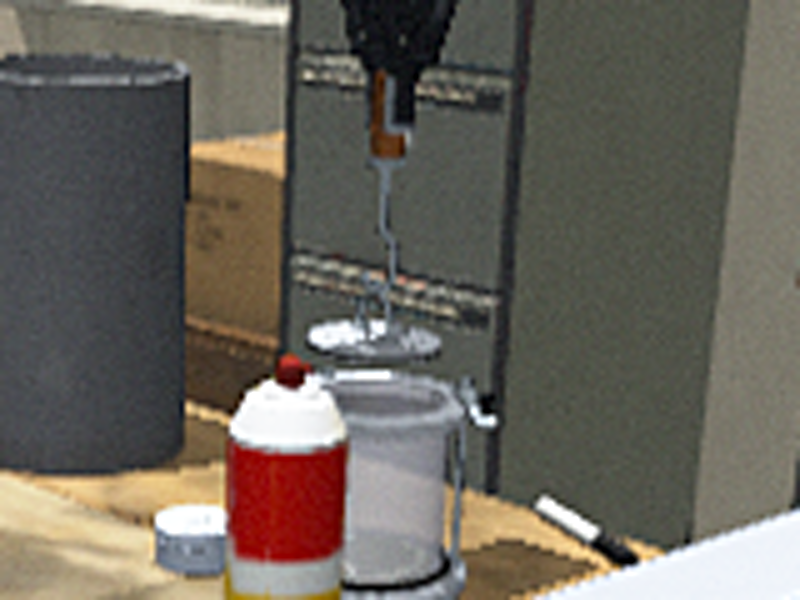

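The side view shows the cap hanging level above the rim: disc edges at crop x 307–441, centre about (374,340), collar at (388,158).

Run:
```python
from h import *
d=load("side.npz")
for u,v in((374,340),(388,158),(307,338),(441,342)):
    o,r=ray(d,230+u/5,100+v/5);print((o+r*(377.5-o[1])/r[1]).round(1))
t=load("top.npz");im=cv2.imread("pics/top0.png");g=cv2.GaussianBlur(cv2.cvtColor(im,6),(5,5),1)
h=cv2.HoughCircles(g[200:290,190:290],cv2.HOUGH_GRADIENT,1,20,param1=80,param2=15,minRadius=15,maxRadius=24)
for x,y,r in h[0]:print(x+190,y+200,r,onz(t,x+190,y+200,12))
```

```text
[523.9 377.5 179.7]
[527.4 377.5 308.2]
[476.2 377.5 179.8]
[571.6 377.5 179.6]
233.5 240.5 20.5 [404.41111159 178.92036375  12.        ]
```

Call:
send_rows(rows=[[[-0.8,0.5,0,0,0,0],[-1.9,1.3,0,0,0,0],[-3.4,2.4,0,0,0,0],[-5.1,3.6,0,0,0,0],[-6.8,4.75,0,0,0,0],[-8.5,5.9,0,0,0,0],[-10.2,7.1,0,0,0,0],[-11.9,8.3,0,0,0,0],[-13.6,9.5,0,0,0,0],[-15.3,10.7,0,0,0,0]]])

```text
clock: 17.4
eef_pos: [427.8, 216.3, 401.1]
tool_rot: [3.141, -0.0, 0.42]
force: [0.8, -0.6, -3.6]
width: 19.1
gripper_force: 60.3
```

Call:
send_rows(rows=[[[-1.6,1.1,0,0,0,0],[-2.6,1.8,0,0,0,0],[-3.2,2.2,0,0,0,0],[-3.6,2.5,0,0,0,0],[-3.6,2.5,0.5,0,0,0],[-3.6,2.5,2,0,0,0],[-3.6,2.5,4,0,0,0],[-3.6,2.5,6,0,0,0],[-3.6,2.5,8,0,0,0],[-3.6,2.5,10,0,0,0]]])

```text
clock: 18.4
eef_pos: [406.5, 180.9, 299.8]
tool_rot: [-3.141, -0.001, 0.421]
force: [0.5, -0.5, -5.0]
width: 19.8
gripper_force: 60.3
```

Call:
send_rows(rows=[[[0,0,2,0,0,0],[0,0,3.5,0,0,0],[0,0,4,0,0,0],[0,0,4,0,0,0],[0,0,4,0,0,0],[0,0,4,0,0,0],[0,0,4,0,0,0],[0,0,4,0,0,0],[0,0,4,0,0,0]]])

```text
clock: 19.3
eef_pos: [406.2, 180.0, 261.2]
tool_rot: [3.142, -0.001, 0.42]
force: [-0.6, 0.7, -4.0]
width: 19.1
gripper_force: 60.0
```

Run:
```python
from h import *
for k in range(2):
    s=ctrl.read_state();print(s["clock"],s["eef_pos"],s["tool_rot"],s["force"]);i,c=cam("wrist")
R=down(s["tool_rot"][2]);print((R.T@(np.array([405.5,179.7,234])-s["eef_pos"]))/10)
```

```text
19.3 [406.18759634 180.04519736 261.21667628] [ 3.14155765e+00 -6.44172784e-04  4.19687327e-01] [-0.56975878  0.71274757 -4.01521768]
19.35 [406.15137663 180.03458017 261.13291528] [ 3.14157515e+00 -4.59595277e-04  4.19691405e-01] [-0.19191421 -1.29493504 -4.19549069]
[-0.0731181   0.00401215  2.71329153]
```

Call:
send_rows(rows=[[[-0.05,0,0.5,0,0,0],[-0.05,0,1.0,0,0,0],[-0.05,0,1.4,0,0,0],[-0.05,0,1.8,0,0,0],[-0.05,0,2.1,0,0,0],[-0.05,0,2.4,0,0,0],[-0.05,0,2.6,0,0,0],[-0.05,0,2.8,0,0,0],[-0.05,0,3.0,0,0,0],[-0.05,0,3.2,0,0,0]]])

```text
clock: 20.4
eef_pos: [405.9, 180.0, 229.1]
tool_rot: [-3.142, -0.001, 0.42]
force: [-0.1, 0.8, -1.9]
width: 19.6
gripper_force: 60.4
```

Call:
send_rows(rows=[[[0,0,0.3,0,0,0],[0,0,0.5,0,0,0],[0,0,0.5,0,0,0]]])

```text
clock: 20.7
eef_pos: [405.5, 179.8, 223.7]
tool_rot: [3.142, 0.0, 0.42]
force: [0.1, 0.7, -1.1]
width: 19.7
gripper_force: 60.4
```

Run:
```python
from h import *
s=ctrl.read_state();print(s["clock"],s["eef_pos"],s["tool_rot"],s["force"])
```

```text
20.7 [405.53561216 179.79158608 223.69759857] [3.14154375e+00 4.03229588e-04 4.19828295e-01] [ 0.10192941  0.68174005 -1.1038878 ]
```

Call:
send_rows(rows=[[[0,0,0.4,0,0,0],[0,0,0.75,0,0,0],[0,0,0.75,0,0,0],[0.4,0,0.75,0,0,0],[0.9,0,0.75,0,0,0],[1.4,0,0.75,0,0,0],[1.9,0,0.75,0,0,0],[2.4,0,0.75,0,0,0],[2.8,0,0.75,0,0,0],[2.8,0,0.75,0,0,0]]])

```text
clock: 21.7
eef_pos: [431.9, 191.6, 216.4]
tool_rot: [-3.141, -0.001, 0.42]
force: [-0.1, 0.5, -1.0]
width: 19.3
gripper_force: 60.4
```

Call:
send_rows(rows=[[[0,0,-0.7,0,0,0],[0,0,-1.5,0,0,0],[0,0,-3,0,0,0],[0,0,-5,0,0,0],[0,0,-8,0,0,0],[0,0,-12,0,0,0],[0,0,-16,0,0,0],[0,0,-20,0,0,0],[0,0,-24,0,0,0],[0,0,-24,0,0,0]]])

```text
clock: 22.7
eef_pos: [432.5, 192.3, 462.5]
tool_rot: [-3.141, -0.012, 0.42]
force: [1.2, 0.2, -1.4]
width: 19.3
gripper_force: 60.8
```

Run:
```python
from h import *
s=ctrl.read_state();print(s["clock"],s["eef_pos"],s["tool_rot"],s["force"])
i,c=cam("wrist");t,ct=cam("top");cv2.imwrite("pics/t7.png",t);cv2.imwrite("pics/w7.png",i)
# target in front of stand, halfway
print(move(s,down(.26),[535,-60,470]))
g=cv2.GaussianBlur(cv2.cvtColor(t,6),(5,5),1)
h=cv2.HoughCircles(g[200:290,190:290],cv2.HOUGH_GRADIENT,1,5,param1=80,param2=12,minRadius=13,maxRadius=24)
for x,y,r in h[0]:print(x+190,y+200,r,onz(ct,x+190,y+200,14))
```

```text
22.7 [432.52111924 192.28818246 462.46019783] [-3.141414   -0.01190006  0.41979322] [ 1.22797176  0.24007622 -1.42501394]
(array([-0.92, 27.21, -0.77]), array([-0.001, -0.012,  0.16 ]))
232.5 241.5 21.8 [401.28767024 181.64059707  14.        ]
282.5 217.5 14.3 [470.06689281  32.96064456  14.        ]
279.5 209.5 13.3 [494.2920699   41.49891828  14.        ]
234.5 236.5 17.2 [416.01926591 175.69943772  14.        ]
```

Run:
```python
from h import *
from scipy.optimize import least_squares
t=load("top.npz");im=cv2.imread("pics/t7.png");g=cv2.cvtColor(im,6).astype(np.float32);g0=cv2.cvtColor(cv2.imread("pics/top0.png"),6).astype(np.float32)
p=proj(t,[405.5,180,16]);u,v=p.astype(int);print(p)
print(g[v-24:v+25:3,u-24:u+25:3].astype(int))
```

```text
[232.97043708 239.99826156]
[[156 147 135 124 107  80  87  80  84  85  85  81  82 176 180 180 179]
 [157 152 141 130 115  93  78  85  83  84  86  84  84  93 175 180 179]
 [162 156 147 137 125 109  84  73  69  70  73  81  88  99 101 177 180]
 [165 160 152 142 133 117 100  76 105 111  99  80  70  89  99  98 178]
 [170 163 157 149 138 128 109  87 153 161 158 144  94  68  88  83 110]
 [172 167 161 153 144 134 121 103  83 153 140 121 158  94  69  84  93]
 [174 170 164 157 150 140 129 113  93 105 124 108 141 143  83  86  92]
 [177 172 167 162 154 145 134 123 107  83 104  89 132 161  91  71  93]
 [180 175 170 163 159 151 141 129 114  96  93 142 145 162  96  68  95]
 [180 177 173 168 162 154 148 136 126 109  87 157 160 160  91  69  94]
 [181 178 174 172 165 158 154 141 132 118  98  94 160 158  92  74  95]
 [181 179 177 172 168 162 156 149 137 127 112  88 152 123  79  87  96]
 [183 181 179 174 172 165 160 153 143 133 119 104  83  88  71  91  93]
 [184 182 180 177 174 168 162 156 149 140 129 113  93  66  84  96  93]
 [184 181 181 178 175 172 164 160 154 145 134 123 107  82  95  94  91]
 [184 183 182 180 177 173 168 165 156 148 140 130 114  97  77  95  88]
 [184 182 181 181 179 175 172 166 161 155 146 136 125 110  86  88  91]]
```

Call:
send_rows(rows=[[[5,2,-1,0,0,0],[10,6,-1,0,0,0.05],[12,10,-1,0,0,0.1],[10,15,-1,0,0,0.15],[7,19,-1,0,0,0.16],[4,23,-1,0,0,0.16],[1,27,-1,0,0,0.16],[-1,31,-1,0,0,0.16],[-1,31,-1,0,0,0.16]]])

```text
clock: 23.7
eef_pos: [545.9, -104.6, 464.7]
tool_rot: [3.138, 0.006, 0.248]
force: [0.3, -0.3, -1.0]
width: 19.3
gripper_force: 60.5
```

Run:
```python
from h import *
s=ctrl.read_state();print(s["clock"],s["eef_pos"],s["tool_rot"],s["force"])
print(move(s,down(.1),[489.5,-285.5,440]))
```

```text
23.7 [ 545.94287133 -104.64681289  464.66169067] [3.13752879 0.00589939 0.24762346] [ 0.32037675 -0.30068027 -1.04946032]
(array([-9.89, 16.14,  2.59]), array([0.004, 0.006, 0.148]))
```

Call:
send_rows(rows=[[[-3,4.5,2.6,0,0,0.05],[-5.5,8.5,2.6,0,0,0.1],[-8,12.5,2.6,0,0,0.148],[-9.9,16.1,2.6,0,0,0.148],[-9.9,16.1,2.6,0,0,0.148],[-9.9,16.1,2.6,0,0,0.148],[-9.9,16.1,2.6,0,0,0.148]]])

```text
clock: 24.4
eef_pos: [494.3, -275.3, 439.4]
tool_rot: [-3.139, 0.001, 0.114]
force: [0.4, 0.4, -0.8]
width: 19.0
gripper_force: 60.5
```

Run:
```python
from h import *
s=ctrl.read_state();print(s["clock"],s["eef_pos"],s["tool_rot"],s["force"])
R=down(.1);print(move(s,R,np.array([549.3,-280.8,222])-60*R[:,0]))
im,t=cam("top");cv2.imwrite("pics/t8.png",im);g=cv2.cvtColor(im,6).astype(np.float32)
p=proj(t,[405.5,180,16]);u,v=p.astype(int);print(p)
print(g[v-24:v+25:2,u-24:u+25:2].astype(int))
```

```text
24.4 [ 494.29747335 -275.2821428   439.35071001] [-3.13929152e+00  1.32174460e-03  1.13710491e-01] [ 0.3618628   0.39744535 -0.75085118]
(array([-0.57,  1.14, 21.73]), array([-0.002,  0.001,  0.014]))
[232.97043708 239.99826156]
[[162 159 159 148 144 137 138 140 144 135 126 123 127 128 138 132 125 125
  126 155 184 184 183 185 182]
 [159 151 146 137 136 136 138 140 138 129 128 128 127 130 140 136 127 131
  133 139 164 183 184 183 183]
 [161 146 135 125 128 137 144 137 131 129 129 122 133 138 136 122 129 140
  135 141 139 161 183 184 183]
 [157 146 130 123 125 130 133 130 121 127 122 105 103 102 102 109 120 137
  131 155 157 151 168 184 183]
 [148 151 134 131 125 124 126 138 111 100 104 118 132 134 131 119 106 100
  115 130 160 160 150 165 182]
 [148 152 137 134 124 124 126 100 105 134 152 191 199 198 197 185 153 130
  107 102 127 153 149 137 174]
 [153 150 151 135 121 127  97 117 161 201 218 220 220 220 221 220 214 181
  147 116 100 126 146 108 129]
 [147 150 148 136 135  99 115 165 219 220 220 221 211 201 220 221 221 220
  193 137 117 105 119 138 135]
 [144 147 138 135 108 102 157 2
[... 1054 characters left out ...]
20 219 219 220 217 190 220 221 220 220
  207 138 121 102 139 153 148]
 [135 134 141 148 136 102  99 148 184 218 220 220 218 199 220 220 219 205
  144 126  92 132 151 153 150]
 [136 136 141 155 161 135  98  98 130 158 189 213 217 218 213 203 157 137
  120  93 128 149 156 152 146]
 [140 138 151 161 166 162 135 111  90 108 129 134 142 145 142 132 117  97
  108 124 136 150 151 151 144]
 [143 148 155 159 151 159 156 119 126 109  90  91  95 100  93  89 108 129
  138 135 139 143 144 150 137]
 [162 159 158 154 152 160 131 150 144 140 131 127 122 126 139 144 157 152
  159 155 152 153 140 158 146]
 [176 165 151 154 158 124 149 145 144 143 142 136 126 137 151 180 188 184
  189 173 150 147 146 145 143]]
```

The cap's disc is concentric with the dish rim and evenly lit, so it is seated flat. Now I hang the hook back.

Call:
send_rows(rows=[[[-0.6,1.1,4,0,0,0.014],[-0.6,1.1,9,0,0,0.014],[-0.6,1.1,13,0,0,0.014],[-0.6,1.1,16.5,0,0,0.014],[-0.6,1.1,19,0,0,0.014],[-0.6,1.1,21,0,0,0.014],[-0.6,1.1,21.7,0,0,0.014],[-0.6,1.1,21.7,0,0,0.014],[-0.6,1.1,21.7,0,0,0.014]]])

```text
clock: 25.35
eef_pos: [490.2, -288.2, 224.3]
tool_rot: [3.141, -0.002, 0.099]
force: [1.0, 0.0, -1.8]
width: 19.2
gripper_force: 60.6
```

Run:
```python
from h import *
s=ctrl.read_state();print(s["clock"],s["eef_pos"],s["tool_rot"],s["force"])
R=down(.1);print(move(s,R,np.array([549.3,-280.8,222])))
```

```text
25.35 [ 490.2287594  -288.24284345  224.34551424] [ 3.14087844e+00 -1.50389482e-03  9.88208355e-02] [ 0.9686596   0.00458004 -1.75582056]
(array([ 5.95, -0.16,  0.24]), array([ 0.001, -0.002, -0.001]))
```

Call:
send_rows(rows=[[[0,-0.15,0.15,0,0,0],[1,-0.15,0.15,0,0,0],[2,-0.15,0.15,0,0,0],[3,-0.15,0.15,0,0,0],[4,-0.15,0.15,0,0,0],[5,-0.15,0.15,0,0,0],[5.8,-0.15,0.15,0,0,0],[5.9,-0.15,0.15,0,0,0],[5.9,-0.15,0.15,0,0,0]]])

```text
clock: 26.25
eef_pos: [547.9, -281.2, 221.7]
tool_rot: [-3.141, 0.001, 0.098]
force: [-1.2, -0.3, -1.6]
width: 19.2
gripper_force: 60.6
```

Run:
```python
from h import *
s=ctrl.read_state();print(s["clock"],s["eef_pos"],s["tool_rot"],s["force"])
R=down(.1);print(move(s,R,np.array([549.3,-280.8,208.2])))
```

```text
26.25 [ 547.89111264 -281.21226986  221.72154648] [-3.14143683e+00  5.79006701e-04  9.79817947e-02] [-1.16323048 -0.26101297 -1.61373802]
(array([ 0.15, -0.03,  1.35]), array([-0.   ,  0.001, -0.002]))
```

Call:
send_rows(rows=[[[0.15,0,0.4,0,0,0],[0.15,0,0.8,0,0,0],[0.15,0,1.1,0,0,0],[0.15,0,1.3,0,0,0],[0.15,0,1.35,0,0,0],[0.15,0,1.35,0,0,0],[0.15,0,1.35,0,0,0]]])

```text
clock: 26.95
eef_pos: [549.5, -281.2, 208.5]
tool_rot: [3.141, -0.0, 0.098]
force: [0.0, -0.0, -0.7]
width: 19.7
gripper_force: 60.6
```

Call:
send_rows(rows=[[[0,0,0.05,0,0,0],[0,0,0.05,0,0,0]]])

```text
clock: 27.15
eef_pos: [549.6, -281.2, 208.3]
tool_rot: [3.141, -0.0, 0.098]
force: [-0.5, 0.2, 1.3]
width: 19.1
gripper_force: 61.0
```

Call:
send_rows(rows=[[[0,0,0,0,0,0],[0,0,0,0,0,0],[0,0,0,0,0,0],[0,0,0,0,0,0],[0,0,0,0,0,0],[0,0,0,0,0,0],[0,0,0,0,0,0]]], grip=0)

```text
clock: 27.85
eef_pos: [549.4, -281.2, 207.9]
tool_rot: [3.142, -0.0, 0.098]
force: [-0.2, -0.3, -0.1]
width: 85.7
gripper_force: 0.0
```

Call:
send_rows(rows=[[[0,0,-1,0,0,0],[0,0,-3,0,0,0],[0,0,-6,0,0,0],[0,0,-10,0,0,0],[0,0,-14,0,0,0],[0,0,-18,0,0,0],[-4.5,0,-19,0,0,0],[-4.5,0,-19,0,0,0],[-4.5,0,-19,0,0,0],[-4.5,0,-19,0,0,0]]])

```text
clock: 28.85
eef_pos: [505.1, -285.2, 398.0]
tool_rot: [-3.141, -0.001, 0.098]
force: [0.3, -0.0, -1.4]
width: 85.2
gripper_force: 0.0
```

Run:
```python
from h import *
s=ctrl.read_state();print(s["clock"],s["eef_pos"],s["width"],s["force"])
i,_=cam("side");g0=cv2.imread("pics/side0.png");d=cv2.absdiff(i,g0).max(2)
# hook region vs start, plus its shift by template matching
r=(slice(245,335),slice(300,355));print("diff>40 px in hook region",(d[r]>40).sum(),d[r].mean())
tm=g0[248:322,322:346];m=cv2.matchTemplate(i[238:335,312:356],tm,5);print(cv2.minMaxLoc(m))
for n,a in(("grip",g0[248:280,324:342]),("J",g0[282:320,326:342])):
    y,x={"grip":(248,324),"J":(282,326)}[n];m=cv2.matchTemplate(i[y-8:y+a.shape[0]+8,x-8:x+a.shape[1]+8],a,5);print(n,cv2.minMaxLoc(m)[1::2])
```

```text
28.85 [ 505.05517209 -285.17375846  398.03987864] 85.18373060297674 [ 0.3349947  -0.00583114 -1.39925078]
diff>40 px in hook region 1108 26.03818181818182
(-0.1509203016757965, 0.7507176995277405, (20, 18), (10, 10))
grip (0.7545725107192993, (8, 8))
J (0.6824513673782349, (8, 8))
```

The image match shows the hook back at its starting place with zero pixel shift. The cap is in the dish and the robot is clear, so I'm handing in.

```bash
python3 -c "
from cell import ctrl
print(ctrl.finish_job())"
```

```text
the job is handed in; nothing more can be done
None
```

The job is handed in at about 29 s on the robot's clock: the keeper bar is swung clear, the loading cap lies centred and flat in the empty dish, and the hook hangs back in its stand's fork. I checked all three in camera images; the hand-in returned no verdict.

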